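# Wedge the vial carton tight on its sloping stand

### The job

The vial carton on the sloping stand still has a gap between its near end and the clamped fence. Try the three white taper wedges by feel to find one that jams snugly in the gap, foot first and upright face against the carton, with the rims of carton and fence between its two dark lines; press it firmly home square to the bed and leave it there. Leave the wedges you do not use standing upright on the table and do not shift the bottle, loose vial or tweezers.

Things in the scene. Friction and masses are not known exactly. Their poses are not given: they have to be found in the camera images.
- stand: Fixed low aluminium stand, 224 mm wide, 105 mm deep, with a sloping bed. On the far part of the bed lies a fixed carton of vials, on its near part a fixed, clamped aluminium fence; between the carton's near end wall and the fence an open gap is left, 57 mm long up the slope. Origin on the table below the near end of the carton, x to the robot's right, y away from the robot, z up.
- bed: The stand's bed, rising 30 degrees to the robot's right: its normal (z) leans 30 degrees from vertical to the robot's left; x points up the slope, y away from the robot. Origin on the bed's top face, below point slot. A lip 12 mm high runs along its low edge, 35 mm down the slope from the origin.
- slot (a point): Point at the top rim of the carton's near end wall, on its outer face, at mid-length of the gap, 40 mm above the bed; axes as the bed's. The carton's end face is the plane y = 0 here, z from -40 mm (bed) to 0 (rim); the gap lies on the -y side. A wedge goes in along -z, its axes parallel to these.
- vial_carton: Partitioned carton with ten pink-capped vials, 57x133x48 mm, fixed on the bed (walls 40 mm high, caps stand 8 mm above). Origin under its centre. Opposite its near end the fence's rim is also 40 mm above the bed; the fence's face slopes: the gap is G wide at the rim and G - 0.364 x depth below it. G differs every time, 19.8 to 33.2 mm; it is not reported.
- wedge_a: Loose white plastic wedge, 50 to 85 g, upright on its foot: 40 mm long (x), 12.5 mm wide (y) at the foot, 22 mm at z = 26, 27.1 mm at its top z = 40 mm. Upright face at y = +9 mm; the -y face leans out 20 degrees going up. On top a grip fin, 12 mm in x, 16 in y, z = 40 to 74 mm, centred on x = y = 0. Origin under the fin at the foot, z up. Dark lines on its ends at z = 16.5 and 35.5 mm bound its band.
- wedge_a_band (a point): Middle of the band of wedge_a, on its upright face: x = 0, y = +9 mm, z = 26 mm in the wedge's frame, same axes. Pressed hard (20 to 30 N), a wedge in the gap settles up to 4 mm deeper than at first light contact with both sides, and stays jammed there.
- wedge_b: Loose white plastic wedge, 50 to 85 g, upright on its foot: 40 mm long (x), 17.5 mm wide (y) at the foot, 27 mm at z = 26, 32.1 mm at its top z = 40 mm. Upright face at y = +9 mm; the -y face leans out 20 degrees going up. On top a grip fin, 12 mm in x, 16 in y, z = 40 to 74 mm, centred on x = y = 0. Origin under the fin at the foot, z up. Dark lines on its ends at z = 16.5 and 35.5 mm bound its band.
- wedge_b_band (a point): Middle of the band of wedge_b, on its upright face: x = 0, y = +9 mm, z = 26 mm in the wedge's frame, same axes. Pressed hard (20 to 30 N), a wedge in the gap settles up to 4 mm deeper than at first light contact with both sides, and stays jammed there.
- wedge_c: Loose white plastic wedge, 50 to 85 g, upright on its foot: 40 mm long (x), 22.5 mm wide (y) at the foot, 32 mm at z = 26, 37.1 mm at its top z = 40 mm. Upright face at y = +9 mm; the -y face leans out 20 degrees going up. On top a grip fin, 12 mm in x, 16 in y, z = 40 to 74 mm, centred on x = y = 0. Origin under the fin at the foot, z up. Dark lines on its ends at z = 16.5 and 35.5 mm bound its band.
- wedge_c_band (a point): Middle of the band of wedge_c, on its upright face: x = 0, y = +9 mm, z = 26 mm in the wedge's frame, same axes. Pressed hard (20 to 30 N), a wedge in the gap settles up to 4 mm deeper than at first light contact with both sides, and stays jammed there.
- blue_cap_bottle: Bystander: small bottle with blue cap, 33 mm across, 58 mm high, loose; origin under its centre.
- loose_vial: Bystander: small glass vial with pink cap lying on the table, 22x46x22 mm, loose; origin under its centre.
- tweezers: Bystander: steel tweezers lying on the table, 15x131x9 mm, loose, long axis y; origin under the centre.
Mind the look-alikes: they are no part of the job. Leave any orange or red look-alike of the wedge_a alone.

How it is judged (in metres and radians):
On the way:
1. a wedge is pressed into the gap, in its final seat as under done, bearing on the carton with more than 2 N (((z of wedge_a_band in the frame of slot between -0.0095 and 0.0095 m and x of wedge_a_band in the frame of slot between -0.02 and 0.02 m and y of wedge_a_band in the frame of slot between -0.004 and 0.002 m and angle between the z axis of wedge_a and the z axis of slot, either way round below 0.1 rad and angle between the x axis of wedge_a and the x axis of slot, either way round below 0.12 rad and contact force between wedge_a and stand above 2 N) or (z of wedge_b_band in the frame of slot between -0.0095 and 0.0095 m and x of wedge_b_band in the frame of slot between -0.02 and 0.02 m and y of wedge_b_band in the frame of slot between -0.004 and 0.002 m and angle between the z axis of wedge_b and the z axis of slot, either way round below 0.1 rad and angle between the x axis of wedge_b and the x axis of slot, either way round below 0.12 rad and contact force between wedge_b and stand above 2 N) or (z of wedge_c_band in the frame of slot between -0.0095 and 0.0095 m and x of wedge_c_band in the frame of slot between -0.02 and 0.02 m and y of wedge_c_band in the frame of slot between -0.004 and 0.002 m and angle between the z axis of wedge_c and the z axis of slot, either way round below 0.1 rad and angle between the x axis of wedge_c and the x axis of slot, either way round below 0.12 rad and contact force between wedge_c and stand above 2 N))), for 0.1 s.
At the end, for the whole second after the job is handed in: One wedge in the gap: band middle within 9.5 mm of rim level along the bed normal and 20 mm of mid-gap, upright face within 4 mm of the carton, axis within 0.1 rad and long side within 0.12 rad of the slot's. The other two stand on the table within 0.1 rad of upright. All released, at rest (((z of wedge_a_band in the frame of slot between -0.0095 and 0.0095 m and x of wedge_a_band in the frame of slot between -0.02 and 0.02 m and y of wedge_a_band in the frame of slot between -0.004 and 0.002 m and angle between the z axis of wedge_a and the z axis of slot, either way round below 0.1 rad and angle between the x axis of wedge_a and the x axis of slot, either way round below 0.12 rad and linear speed of each of wedge_a, wedge_b, wedge_c below 0.01 m/s and height (world z) of each of wedge_b, wedge_c below 0.004 m and angle between each of wedge_b, wedge_c's own z axis and vertical below 0.1 rad) or (z of wedge_b_band in the frame of slot between -0.0095 and 0.0095 m and x of wedge_b_band in the frame of slot between -0.02 and 0.02 m and y of wedge_b_band in the frame of slot between -0.004 and 0.002 m and angle between the z axis of wedge_b and the z axis of slot, either way round below 0.1 rad and angle between the x axis of wedge_b and the x axis of slot, either way round below 0.12 rad and linear speed of each of wedge_b, wedge_a, wedge_c below 0.01 m/s and height (world z) of each of wedge_a, wedge_c below 0.004 m and angle between each of wedge_a, wedge_c's own z axis and vertical below 0.1 rad) or (z of wedge_c_band in the frame of slot between -0.0095 and 0.0095 m and x of wedge_c_band in the frame of slot between -0.02 and 0.02 m and y of wedge_c_band in the frame of slot between -0.004 and 0.002 m and angle between the z axis of wedge_c and the z axis of slot, either way round below 0.1 rad and angle between the x axis of wedge_c and the x axis of slot, either way round below 0.12 rad and linear speed of each of wedge_c, wedge_a, wedge_b below 0.01 m/s and height (world z) of each of wedge_a, wedge_b below 0.004 m and angle between each of wedge_a, wedge_b's own z axis and vertical below 0.1 rad))); the robot touches nothing.
It fails at once if the blue cap bottle is shifted by more than 30 mm (distance of blue_cap_bottle from where it was at the start of the episode above 0.03 m).
It fails at once if the loose vial is shifted by more than 30 mm (distance of loose_vial from where it was at the start of the episode above 0.03 m).
It fails at once if the tweezers is shifted by more than 30 mm (distance of tweezers from where it was at the start of the episode above 0.03 m).
It also fails if it takes over 72 s, if anything falls off the work surface, if the arm or the gripper's body presses on something with over 40 N, if the wrist force passes 120 N, or if a joint passes its speed limit or range.

### The arm

A 7-joint arm with a two-finger parallel gripper is mounted at the origin on a cart in front of the work surface, level with it; the furniture and walls round the work are solid. World frame = base frame: x ahead of the robot, y to its left, z up, the work surface at z = 0. Lengths are in mm, angles in rad, forces in N, time in s.
With the tool pointing down it reaches from about 400 to 875 mm from the base axis. Payload 4.4 kg.
Tool frame: the origin (TCP) lies on the centre line of the jaws, within the pads' length; the fingertips stand 19 mm ahead of it and the grasp point (between the pads) is the TCP; z points along the fingers, y is the line along which they close (so a half turn about z gives the same grasp; the last joint's range is limited). The gripper opens to 85 mm and grips with 20 to 120 N. Pads are 22 mm wide; open, the fingers measure 114 mm over their backs; the gripper's body (76 mm by 85 mm) begins 54 mm behind the grasp point. The pads swing forward as they close: fully open they stand 13 mm farther back than shut.
Start: joints at [-1.338, 0.628, 0.038, 1.517, -0.027, 0.996, -0.02], TCP at [191.319, 621.22, 250.313] pointing down, gripper open.
Joint ranges: [-3.06, 3.06], [-0.37, 2.12], [-1.25, 1.32], [0.18, 2.47], [-1.1, 4.24], [0.23, 1.98], [-2.94, 2.94]. Speed limits (rad/s): [2.57, 2.57, 3.14, 3.14, 3.14, 3.14, 3.14].

### API

Orientations are given as [roll, pitch, yaw] about the fixed x, y, z axes, in that order (R = Rz(yaw) Ry(pitch) Rx(roll)).
In Python, from cell import ctrl, viewer, silhouettes gives the robot as it stands.
- The arm moves only by the shell command python3 -m creep 'ROWS'. ROWS is JSON, a list of rows, each an object with "jaw": the gripper command: -1 is shut, 1 is fully open, values between are in proportion; "xyz": the shift along the tool's x, y, z in mm, a list of three; "angular": the turn, a rotation vector about the tool's x, y, z in rad, a list of three. In form: [{"jaw": jaw, "xyz": [tx, ty, tz], "angular": [rx, ry, rz]}, ...]. A call has 1 to 12 rows; each row is the pose to reach, as a shift and turn from the pose commanded when the call began, along the tool's axes at that moment; what a row does not reach only later rows make up. A row lasts 1/8 s, in which the tool goes at most 62.5 mm and 10.7 degrees, less where a joint would pass 70% of its speed; a pose out of reach is approached as far as the arm can. A call with a gripper value outside its range is refused whole. The fingers move at their own pace and stop on an object; the grip force is fixed at half the most. Time passes only in rows, so rows that repeat a pose let the fingers close. It gives the time, the measured TCP pose, the force, the opening and the grip force at its end, in the units of the state.
- ctrl.read_state(): the state, without advancing time (a new reading comes with each control period).
- viewer.get_image(name): name is "scene" or "top" or "wrist"; returns (picture, depth): 400x640x3 uint8, red, green, blue; 400x640 float32, mm along the optical axis (not along the pixel's ray), 0 where there is no reading.
- viewer.camera_model(name): a dict with "fx", "fy", "cx", "cy" (pixels), "T" (4x4, takes a point from camera to world coordinates). Camera axes: x right, y down, z forward; pixel columns grow to the right and rows downward; lengths in mm; the calibration is good to about 2 mm. A picture is of the moment at which its call begins: read the wrist's pose just before it. camera_model takes no time and is no camera call; for the wrist camera it gives the pose at the moment of the call.
- ctrl.finish_job(): hands the job in; it is judged then, once.
Trained networks look in the newest picture that a camera, given by its name, has taken for a name from the list of things; names that differ only in an ending like _2 or _b are one class to them, and where a whole thing is asked for, a point or a joint stands for the part that bears it (a point fixed in the world has none). Each returns a list of dicts, best first, with "score" (0 to 1); they miss things now and then, are a little off and sometimes report something else, mostly with a low value. They report only what shows in the picture. A call takes as long as a camera call. They do not tell look-alikes from the thing itself.
- silhouettes(camera, target): "pixels" (400x640 bool, what is visible of it) and "xy" ([column, row] in pixels, amid what is visible of it).
The state is a dict: "clock": time; "qpos": joint angles; "qd": joint speeds; "tau": joint torques, N m; "eef_pos": TCP position; "tool_rot": TCP orientation; "force": force on the tool from outside, world axes, zero at the start; "torque": the same for the moment, N m; "width": finger opening in mm; "gripper_force": force on a finger pad.
Only numpy, scipy, OpenCV 4.12 (cv2) and the standard library are available. Lean on these libraries where they do the work, as an engineer would, in place of code of your own. Each camera call takes 0.05 s, during which the arm holds its last target. There are 200 camera calls.

## Working session

There is one attempt and no reset: what is moved stays moved. The work goes in short steps, Python scripts to look and compute and a shell command to move; the robot and the scene stay as the last step left them, time stands still between calls to the robot, and variables do not carry over. Pictures are saved under pics/ and viewed, at most 10 in all, crops included, and the job is handed in when it is done.

```bash
ls; mkdir -p pics; python3 - <<'E'
from cell import ctrl, viewer, silhouettes
import cv2,numpy as np
s=ctrl.read_state(); print({k:np.round(v,3) for k,v in s.items()})
for n in("scene","top"):
    p,d=viewer.get_image(n); cv2.imwrite(f"pics/{n}0.png",p[:,:,::-1]); m=viewer.camera_model(n); print(n,m["fx"],m["cx"],m["cy"],np.round(m["T"],3).tolist())
    for t in("wedge_a","blue_cap_bottle","loose_vial","tweezers","vial_carton","stand"):
        for r in silhouettes(n,t):
            q=r["pixels"]; print(t,round(r["score"],2),np.round(r["xy"]),q.sum())
E
```

```text
pics
{'clock': np.float64(0.0), 'qpos': array([-1.338,  0.629,  0.038,  1.518, -0.027,  0.996, -0.02 ]), 'qd': array([-0.   ,  0.   ,  0.001,  0.001, -0.   , -0.003, -0.001]), 'tau': array([-1.0000e-03, -5.6340e+01,  1.2260e+00, -1.9345e+01,  1.1000e-02,
        1.0000e-02, -0.0000e+00]), 'eef_pos': array([191.086, 620.65 , 249.387]), 'tool_rot': array([-3.14 , -0.   ,  2.843]), 'force': array([-0.181,  0.884,  0.113]), 'torque': array([-0.045,  0.021, -0.012]), 'gripper_force': np.float64(0.0), 'width': np.float64(85.37)}
scene 449.7615899948363 316.08786355016076 200.6491126507667 [[0.902, -0.251, 0.352, 222.331], [-0.432, -0.558, 0.708, -598.147], [0.018, -0.791, -0.612, 663.532], [0.0, 0.0, 0.0, 1.0]]
wedge_a 0.69 [257. 216.] 393
wedge_a 0.64 [287. 205.] 484
wedge_a 0.64 [339. 163.] 227
wedge_a 0.55 [234. 182.] 262
wedge_a 0.53 [323. 195.] 311
blue_cap_bottle 0.57 [268. 173.] 282
loose_vial 0.69 [288. 203.] 433
loose_vial 0.4 [324. 193.] 288
tweezers 0.7 [277. 261.] 190
vial_carton 0.71 [372. 255.] 2364
stand 0.88 [360. 279.] 6254
top 482.4359972973929 324.4550595657363 198.73687788263686 [[0.017, -0.98, 0.2, 367.122], [-1.0, -0.016, 0.007, 63.009], [-0.004, -0.2, -0.98, 1140.645], [0.0, 0.0, 0.0, 1.0]]
wedge_a 0.83 [299. 265.] 266
wedge_a 0.82 [249. 156.] 256
wedge_a 0.68 [285. 190.] 199
wedge_a 0.68 [234. 264.] 220
wedge_a 0.5 [289. 230.] 255
blue_cap_bottle 0.53 [231. 224.] 212
vial_carton 0.82 [399. 201.] 1699
vial_carton 0.73 [285. 190.] 206
stand 0.78 [404. 214.] 3798
```

```bash
python3 - <<'E'
import cv2,numpy as np
a=cv2.imread("pics/scene0.png")[130:310,210:450]; b=cv2.imread("pics/top0.png")[120:300,210:450]
a=cv2.resize(a,None,fx=3.3,fy=3.3)[:, :800];b=cv2.resize(b,None,fx=3.3,fy=3.3)
cv2.imwrite("pics/s1.png",a);cv2.imwrite("pics/t1.png",b)
E
```

```text
(no output)
```

View pics/s1.png

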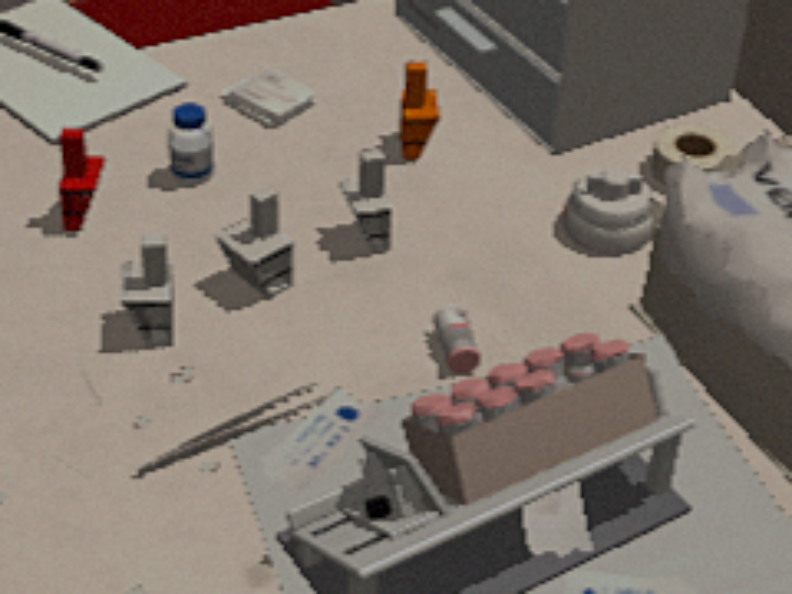

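View pics/t1.png

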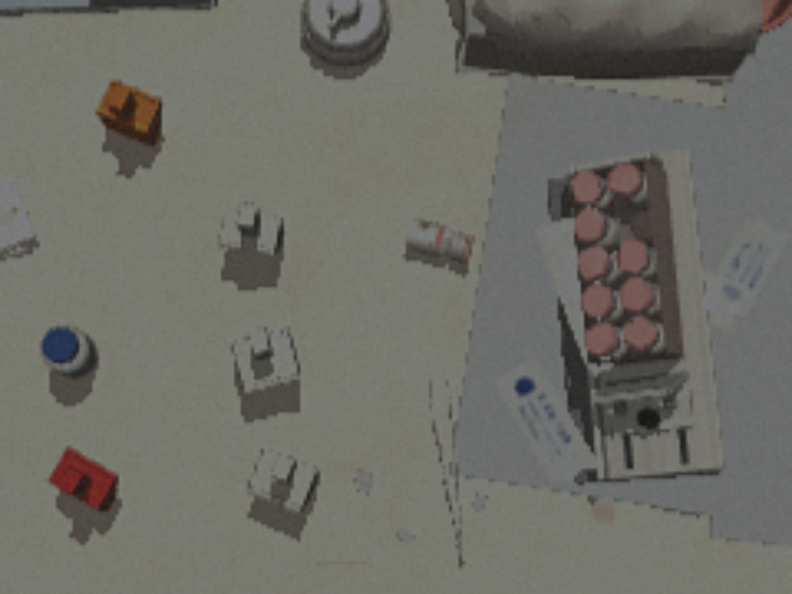

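Look-alikes: top view shows white wedges at (299,265), (289,230), (285,190). Red at (234,264) and orange at (249,156) are excluded by colour. The stand's carton near end is at about (403,232), and the gap lies just below it.

```bash
cat > h.py <<'E'
from cell import ctrl, viewer, silhouettes
import cv2,numpy as np
from scipy.spatial.transform import Rotation as R
def cloud(n,save=None):
    m=viewer.camera_model(n); p,d=viewer.get_image(n)
    v,u=np.mgrid[:400,:640]; T=np.array(m["T"])
    P=np.stack([(u-m["cx"])/m["fx"]*d,(v-m["cy"])/m["fy"]*d,d],-1)@T[:3,:3].T+T[:3,3]
    P[d==0]=np.nan
    if save: cv2.imwrite(save,p[:,:,::-1])
    return p,P
def tool():
    s=ctrl.read_state(); return np.array(s["eef_pos"]),R.from_euler("xyz",s["tool_rot"]).as_matrix()
E
python3 - <<'E'
from h import *
for n in("top","scene"):
    p,P=cloud(n)
    for r in silhouettes(n,"wedge_a"):
        q=P[r["pixels"]]; q=q[~np.isnan(q[:,0])]; f=q[q[:,2]>62]; b=q[(q[:,2]>33)&(q[:,2]<48)]
        print(n,np.round(r["xy"]),"fin",np.round(np.median(f,0)),len(f),"body",np.round(cv2.minAreaRect(b[:,:2].astype(np.float32))[0]),np.round(cv2.minAreaRect(b[:,:2].astype(np.float32))[1:][0]),round(cv2.minAreaRect(b[:,:2].astype(np.float32))[2]), p[r["pixels"]].mean(0).round())
    if n=="top":
        for t in("vial_carton","stand","loose_vial","tweezers","blue_cap_bottle"):
            for r in silhouettes(n,t):
                q=P[r["pixels"]]; print(t,np.round(np.nanmedian(q,0)),np.round(np.nanmin(q,0)),np.round(np.nanmax(q,0)))
E
```

```text
top [251. 154.] fin [698. 253.  73.] 48 body [702. 252.] [39. 27.] 68 [84. 56. 34.]
top [290. 228.] fin [528. 151.  75.] 41 body [519. 148.] [37. 41.] 15 [106. 106. 100.]
top [288. 191.] fin [614. 161.  74.] 39 body [612. 163.] [40. 26.] 81 [100. 100.  94.]
top [235. 264.] fin [433. 273.  75.] 45 body [437. 272.] [41. 26.] 61 [96. 40. 36.]
top [296. 268.] fin [443. 133.  74.] 39 body [438. 135.] [41. 31.] 70 [104. 104.  98.]
vial_carton [584. -97.  80.] [ 519. -137.   36.] [658. -60. 104.]
stand [ 557. -106.   66.] [ 441. -171.    2.] [670. -52. 104.]
loose_vial [612.  29.  21.] [599.   5.  -3.] [628.  51.  29.]
tweezers [419.  12.   7.] [391.   9.   3.] [512.  33.  13.]
scene [340. 165.] fin [696. 251.  70.] 42 body [702. 251.] [42. 27.] 67 [109.  60.  27.]
scene [234. 183.] fin [432. 268.  69.] 33 body [436. 269.] [45. 25.] 61 [90. 13. 12.]
scene [323. 193.] fin [614. 158.  71.] 42 body [611. 161.] [43. 25.] 84 [94. 90. 84.]
scene [255. 217.] fin [443. 128.  71.] 59 body [436. 133.] [42. 31.] 70 [96. 92. 85.]
scene [286. 206.] fin [527. 147.  70.] 53 body [519. 146.] [38. 40.] 21 [97. 92. 86.]
```

```bash
python3 - <<'E'
from h import *
p0,Rt=tool(); T=np.array(viewer.camera_model("wrist")["T"]); print("cam in tool",np.round(Rt.T@(T[:3,3]-p0)),np.round(Rt.T@T[:3,:3],2).tolist(), viewer.camera_model("wrist")["fx"])
Rg=R.from_euler("xyz",[np.pi,0,np.pi]).as_matrix()
print(np.round(Rt.T@Rg,3).tolist(), R.from_matrix(Rt.T@Rg).as_rotvec(), "shift", np.round(Rt.T@(np.array([500,-100,330])-p0)))
p,P=cloud("scene")
r=[x for x in silhouettes("scene","stand")][0]; q=P[r["pixels"]]
n=np.array([0,.5,.866]); print(np.nanmin(q,0),np.nanmax(q,0))
E
```

```text
cam in tool [  78.   -0. -126.] [[-0.0, -0.95, -0.31], [1.0, -0.0, -0.0], [-0.0, -0.31, 0.95]] 354.5793812649853
[[0.956, 0.294, -0.0], [-0.294, 0.956, -0.0], [0.0, 0.0, 1.0]] [ 2.88573074e-05 -3.76018205e-05 -2.98840564e-01] shift [-507. -598.  -80.]
[ 439.7045675  -186.27019656   -3.12297176] [720.07045283   6.57297549 100.24926307]
```

```bash
cat >> h.py <<'E'
TILT=np.array([[-1,0,0],[0,.866025,-.5],[0,-.5,-.866025]]).T  # columns x,y,z
TILT=np.column_stack([[-1,0,0],[0,.866025,-.5],[0,-.5,-.866025]])
def rel(p,Rg):
    p0,Rt=tool(); print("xyz",np.round(Rt.T@(np.array(p)-p0),1).tolist(),"ang",np.round(R.from_matrix(Rt.T@Rg).as_rotvec(),3).tolist())
E
python3 -c "
from h import *
rel([507,-42,190],TILT)"
```

```text
xyz [-496.9, -540.8, 60.3] ang [0.52, -0.078, -0.292]
```

```bash
python3 -m creep '[{"jaw":0.2,"xyz":[-250,-270,0],"angular":[0.26,-0.04,-0.15]},{"jaw":0.2,"xyz":[-497,-541,60],"angular":[0.52,-0.078,-0.292]},{"jaw":0.2,"xyz":[-497,-541,60],"angular":[0.52,-0.078,-0.292]},{"jaw":0.2,"xyz":[-497,-541,60],"angular":[0.52,-0.078,-0.292]},{"jaw":0.2,"xyz":[-497,-541,60],"angular":[0.52,-0.078,-0.292]},{"jaw":0.2,"xyz":[-497,-541,60],"angular":[0.52,-0.078,-0.292]},{"jaw":0.2,"xyz":[-497,-541,60],"angular":[0.52,-0.078,-0.292]},{"jaw":0.2,"xyz":[-497,-541,60],"angular":[0.52,-0.078,-0.292]},{"jaw":0.2,"xyz":[-497,-541,60],"angular":[0.52,-0.078,-0.292]},{"jaw":0.2,"xyz":[-497,-541,60],"angular":[0.52,-0.078,-0.292]},{"jaw":0.2,"xyz":[-497,-541,60],"angular":[0.52,-0.078,-0.292]},{"jaw":0.2,"xyz":[-497,-541,60],"angular":[0.52,-0.078,-0.292]}]'
python3 -c "
from h import *
rel([507,-42,190],TILT)"
```

```text
clock: 2.75
eef_pos: [507.9, -44.6, 190.4]
tool_rot: [-2.618, 0.001, 3.14]
force: [0.6, 0.0, 0.5]
width: 51.2
gripper_force: 0.0
xyz [0.9, 2.4, -0.9] ang [-0.0, -0.0, -0.001]
```

```bash
cat > gap.py <<'E'
from h import *
p,P=cloud("wrist","pics/w1.png"); np.save("w1.npy",P)
p0,Rt=tool(); print(p0)
E
python3 gap.py; python3 -c "
import cv2;cv2.imwrite('pics/w1b.png',cv2.resize(cv2.imread('pics/w1.png'),None,fx=1.25,fy=1.25))"
```

```text
[508.87828993 -51.92127461 191.39662735]
```

View pics/w1b.png

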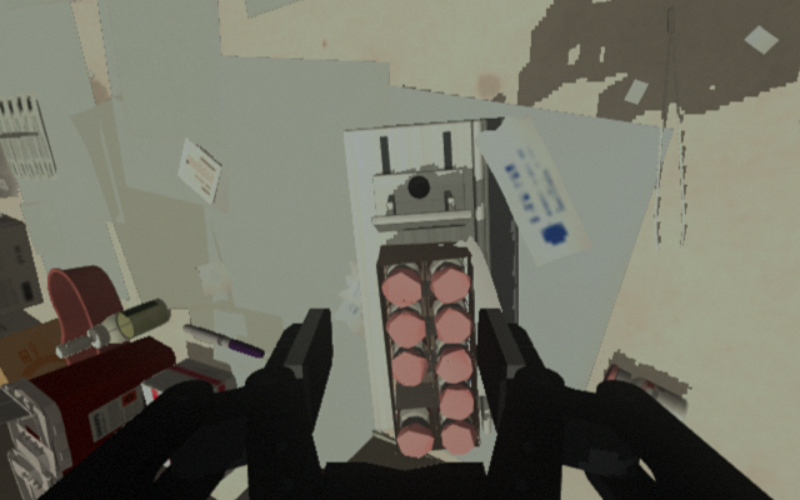

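```bash
python3 - <<'E'
from h import *
for i in range(3):
    p,P=cloud("wrist"); print(tool()[0].round(1),np.round(ctrl.read_state()["qd"],3)[:3])
np.save("w1.npy",P); cv2.imwrite("pics/w1.png",p[:,:,::-1])
B=np.column_stack([[0,-.866,.5],[1,0,0],[0,.5,.866]])
Q=P@B
for c in range(295,390,8):
    print("col",c)
    print([(r,*np.round(Q[r,c]).astype(int).tolist()) for r in range(152,206,3)])
E
```

```text
[507.6 -48.8 191.1] [-0.069 -0.011 -0.078]
[507.2 -45.2 190.5] [-0.056 -0.006 -0.059]
[507.1 -42.8 190.2] [-0.042 -0.007 -0.033]
col 295
[(152, 159, 485, -18), (155, 159, 487, -18), (158, 159, 490, -17), (161, 159, 492, -17), (164, 159, 495, -17), (167, 159, 497, -17), (170, 159, 500, -17), (173, 160, 503, -18), (176, 159, 505, -17), (179, 160, 508, -18), (182, 160, 510, -17), (185, 160, 513, -17), (188, 160, 515, -16), (191, 160, 518, -16), (194, 160, 521, -18), (197, 160, 523, -16), (200, 160, 526, -17), (203, 160, 529, -17)]
col 303
[(152, 152, 484, -15), (155, 152, 487, -14), (158, 152, 489, -14), (161, 152, 492, -14), (164, 152, 494, -14), (167, 152, 497, -14), (170, 152, 499, -13), (173, 153, 501, -13), (176, 150, 495, 21), (179, 150, 497, 22), (182, 151, 500, 18), (185, 152, 508, 0), (188, 153, 515, -17), (191, 153, 518, -17), (194, 153, 520, -16), (197, 153, 523, -16), (200, 153, 526, -16), (203, 153, 529, -16)]
col 311
[(152, 146, 484, -15), (155, 146, 487, -15), (158, 146, 489, -15), (161, 145, 488, 1), (164, 145, 488, 15), (167, 145, 490, 13), (170, 145, 492, 13), (173, 14
[... 3197 characters left out ...]
495, -18), (167, 93, 498, -17), (170, 99, 491, 20), (173, 99, 493, 21), (176, 99, 495, 20), (179, 93, 508, -17), (182, 93, 511, -17), (185, 93, 513, -17), (188, 93, 516, -17), (191, 93, 518, -16), (194, 95, 515, 1), (197, 95, 518, 1), (200, 95, 520, 3), (203, 97, 519, 12)]
col 383
[(152, 89, 483, -6), (155, 89, 486, -6), (158, 89, 488, -7), (161, 89, 490, -6), (164, 89, 493, -7), (167, 89, 495, -6), (170, 88, 498, -6), (173, 89, 500, -5), (176, 88, 502, -5), (179, 88, 505, -6), (182, 88, 507, -6), (185, 88, 510, -6), (188, 88, 512, -5), (191, 88, 515, -5), (194, 88, 517, -5), (197, 88, 520, -6), (200, 90, 519, 6), (203, 89, 522, 3)]<stdin>:9: RuntimeWarning: invalid value encountered in cast
```

```bash
python3 - <<'E'
from h import *
from scipy.optimize import least_squares
P=np.load("w1.npy"); B=np.column_stack([[0,-.866025,.5],[1,0,0],[0,.5,.866025]]); Q=P@B
q=Q[165:225,300:378].reshape(-1,3); q=q[~np.isnan(q[:,0])]
bed=q[(q[:,1]>512)&(q[:,1]<520)&(q[:,2]<-12)&(q[:,0]>98)&(q[:,0]<150)]
A=np.c_[bed[:,:2]-[125,516],np.ones(len(bed))]; c=np.linalg.lstsq(A,bed[:,2],rcond=None)[0]; print("bed plane",c,len(bed))
h=q[:,2]-(np.c_[q[:,:2]-[125,516],np.ones(len(q))]@c)   # height above bed
def fit(m,name,k=None):
    x,y,z=q[m,0]-125,q[m,1],h[m]-40
    s=least_squares(lambda v:v[0]+v[1]*x+v[2]*z-y,[510,0,0],loss="soft_l1").x
    print(name,s.round(3),m.sum(), "fixed slope:",)
    if k is not None:
        s=least_squares(lambda v:v[0]+v[1]*x+k*z-y,[510,0],loss="soft_l1").x; print("   k",k,s.round(3))
mid=(q[:,0]>104)&(q[:,0]<146)
fit(mid&(h>4)&(h<34)&(q[:,1]>498)&(q[:,1]<515),"fence",-.364)
fit(mid&(h>4)&(h<38)&(q[:,1]>516)&(q[:,1]<526),"carton",0)
top=mid&(h>34)&(q[:,1]<505); print("fence top h",np.median(h[top]))
# carton top extent along e1: rim / side walls
q2=Q[195:360,290:395].reshape(-1,3); h2=q2[:,2]-c[2]
# column extents
m=(q[:,1]>519)&(q[:,1]<524)&(h>5)&(h<35); print("carton face e1 range",np.percentile(q[m,0],[1,99]))
m=top; print("fence top e1 range",np.percentile(q[(h>36)&(q[:,1]<500),0],[1,99]))
E
```

```text
bed plane [ 4.93868375e-03 -8.34243114e-03 -1.67764355e+01] 524
fence [ 4.96257e+02  7.10000e-02 -4.10000e-01] 277 fixed slope:
   k -0.364 [4.97177e+02 7.00000e-02]
carton [ 5.21092e+02  7.20000e-02 -2.10000e-02] 756 fixed slope:
   k 0 [5.21451e+02 7.20000e-02]
fence top h 37.79493855733225
carton face e1 range [ 94.91582326 150.86212895]
fence top e1 range [ 97.7179899  152.26362962]
```

```bash
python3 - <<'E'
from h import *
from scipy.optimize import least_squares
P=np.load("w1.npy")
S=P[165:225,300:378].reshape(-1,3); S=S[~np.isnan(S[:,0])]
for psi in(.06,.075,.09):
    hx=np.array([np.sin(psi),-np.cos(psi),0]); bx=.866025*hx+[0,0,.5]; n=-.5*hx+[0,0,.866025]; by=np.cross(n,bx)
    q=S@np.column_stack([bx,by,n]); x,y,z=q.T
    c=np.median(y[(abs(x-np.median(x))<25)&(z>-8+np.percentile(z,5)+5)&(z<0)])
    xm=np.median(x)
    mid=abs(x-xm)<22; zb=np.percentile(z[mid],15); 
    hh=z-zb
    # carton: largest y cluster
    for name,lo,hi,k in(("carton",-6,4,0),("fence",-26,-6,-.364)):
        pass
    m=mid&(hh>5)&(hh<37); yc=np.histogram(y[m],60); yc0=yc[1][np.argmax(yc[0])]
    m1=m&(abs(y-yc0)<4); m2=m&(y<yc0-7)&(y>yc0-32)&(hh<33)
    r=[]
    for mm,k in((m1,0),(m2,-.364)):
        s=least_squares(lambda v:v[0]+v[1]*(x[mm]-xm)+v[2]*(hh[mm]-40)-y[mm],[yc0,0,0],loss="soft_l1").x
        s2=least_squares(lambda v:v[0]+k*(hh[mm]-40)-y[mm],[yc0],loss="soft_l1").x; r.append(s2[0]); print(s.round(3),s2.round(2),mm.sum())
    xr=np.percentile(x[m1|((abs(y-yc0)<3)&(hh>5)&(hh<35))],[1,99]); print("psi",psi,"G",r[0]-r[1],"zb",zb,"x ends",xr)
    xs=np.mean(np.percentile(x[(abs(y-yc0)<3)&(hh>5)&(hh<35)],[2,98])); print(" slot",np.round(xs*bx+r[0]*by+(zb+40)*n,1))
E
```

```text
[5.14148e+02 2.40000e-02 4.00000e-03] [514.11] 714
[ 4.87757e+02  1.70000e-02 -4.41000e-01] [489.4] 343
psi 0.06 G 24.71614396693451 zb -31.517822967850325 x ends [121.1102318  177.88469197]
 slot [520.7 -94.5  82.3]
[5.12143e+02 1.30000e-02 9.00000e-03] [511.99] 702
[ 4.85872e+02  5.00000e-03 -4.33000e-01] [487.38] 345
psi 0.075 G 24.61330781119625 zb -35.36532463178224 x ends [127.67461646 184.56443112]
 slot [520.5 -94.3  82.1]
[5.10042e+02 2.00000e-03 1.60000e-02] [509.77] 695
[ 4.83918e+02 -6.00000e-03 -4.23000e-01] [485.22] 342
psi 0.09 G 24.559622732586092 zb -39.20325630690823 x ends [134.28465654 191.21292924]
 slot [520.4 -94.3  82.1]
```

```bash
cat >> h.py <<'E'
def down(psi): return R.from_euler("xyz",[np.pi,0,np.pi+psi]).as_matrix()
def slot(psi=.085):
    hx=np.array([np.sin(psi),-np.cos(psi),0]); bx=.866025*hx+[0,0,.5]; n=-.5*hx+[0,0,.866025]; by=np.cross(n,bx)
    return np.column_stack([bx,by,n]), np.column_stack([-by,-bx,-n])
SLOT=np.array([520.4,-94.3,82.1])
E
python3 -c "
from h import *
rel([443,131,190],down(-.35))"
```

```text
xyz [64.5, 150.5, -86.6] ang [-0.518, 0.091, 0.34]
```

```bash
python3 -m creep '[{"jaw":0.2,"xyz":[30,75,-60],"angular":[-0.17,0.03,0.11]},{"jaw":0.2,"xyz":[64,150,-87],"angular":[-0.35,0.06,0.22]},{"jaw":0.2,"xyz":[64,150,-87],"angular":[-0.518,0.091,0.34]},{"jaw":0.2,"xyz":[64,150,-87],"angular":[-0.518,0.091,0.34]},{"jaw":0.2,"xyz":[64,150,-87],"angular":[-0.518,0.091,0.34]},{"jaw":0.2,"xyz":[64,150,-87],"angular":[-0.518,0.091,0.34]},{"jaw":0.2,"xyz":[64,150,-87],"angular":[-0.518,0.091,0.34]}]'
cat > wl.py <<'E'
from h import *
import sys
p,P=cloud("wrist",f"pics/{sys.argv[1]}.png"); p0,Rt=tool(); print(p0.round(1))
x,y=float(sys.argv[2]),float(sys.argv[3])
m=np.hypot(P[...,0]-x,P[...,1]-y)<38
f=P[m&(P[...,2]>64)]; b=P[m&(P[...,2]>34)&(P[...,2]<46)]
for n,q in(("fin",f),("body",b)):
    r=cv2.minAreaRect(q[:,:2].astype(np.float32)); print(n,len(q),np.round(r[0],1),np.round(r[1],1),round(r[2],1),"z",np.median(q[:,2]).round(1),"mean",q.mean(0).round(1))
E
python3 wl.py w2 443 131
```

```text
clock: 3.82
eef_pos: [443.2, 131.9, 190.5]
tool_rot: [-3.141, 0.0, 2.795]
force: [-1.3, 0.1, -0.6]
width: 51.0
gripper_force: 0.0
[443.1 131.8 190.5]
fin 19599 [439.6 132. ] [75.4 30.2] 70.1 z 246.2 mean [432.2 135.  231.6]
body 1664 [437.1 135.9] [41.1 31.7] 69.9 z 42.3 mean [435.1 136.5  42.3]
```

View pics/w2.png

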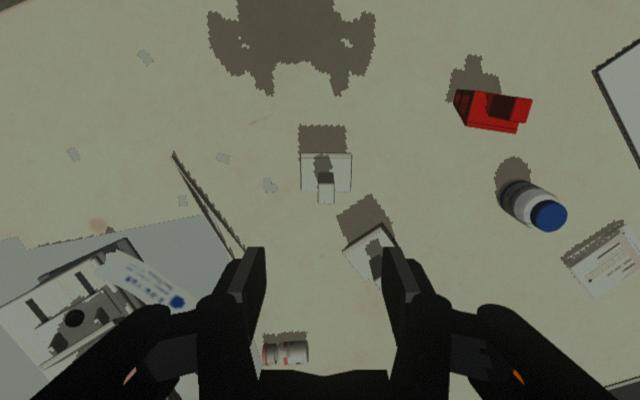

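```bash
sed -i 's/f=P\[m&(P\[...,2\]>64)\]/f=P[m\&(P[...,2]>64)\&(P[...,2]<90)]/' wl.py; python3 wl.py w2 443 131; python3 -c "
from h import *
rel([443.6,133,63],down(-.351))"
```

```text
[443.1 131.7 190.5]
fin 425 [443.6 133.5] [11.7 16.3] 70.3 z 75.9 mean [442.3 133.9  75.1]
body 1663 [437.1 136.1] [40.6 31.7] 69.8 z 42.3 mean [435.2 136.5  42.3]
xyz [-0.0, 1.5, 127.5] ang [-0.001, -0.0, 0.004]
```

```bash
python3 -m creep '[{"jaw":0.2,"xyz":[0,1.5,60],"angular":[0,0,0]},{"jaw":0.2,"xyz":[0,1.7,115],"angular":[0,0,0]},{"jaw":0.2,"xyz":[0,1.7,127],"angular":[0,0,0]},{"jaw":0.2,"xyz":[0,1.7,127],"angular":[0,0,0]},{"jaw":-1,"xyz":[0,1.7,127],"angular":[0,0,0]},{"jaw":-1,"xyz":[0,1.7,127],"angular":[0,0,0]},{"jaw":-1,"xyz":[0,1.7,127],"angular":[0,0,0]},{"jaw":-1,"xyz":[0,1.7,127],"angular":[0,0,0]},{"jaw":-1,"xyz":[0,1.7,127],"angular":[0,0,0]}]'; python3 -c "
from h import *
_,T=slot(); Bs,_=slot()
# tcp at wedge z=63,y=0 -> in slot frame y=-9, z=63-26+z
g=lambda z:SLOT+Bs@np.array([0,-9,37+z])
for z in (60,45): print(g(z).round(1)); 
rel(g(50),T)"
```

```text
clock: 5.05
eef_pos: [444.6, 133.1, 65.2]
tool_rot: [3.14, 0.002, 2.794]
force: [-0.9, -0.2, 7.2]
width: 10.9
gripper_force: 58.7
[507.3 -46.7 166.1]
[508.  -54.2 153.1]
xyz [-122.6, -152.1, -92.1] ang [0.516, -0.111, -0.424]
```

```bash
python3 -m creep '[{"jaw":-1,"xyz":[0,0,-60],"angular":[0,0,0]},{"jaw":-1,"xyz":[-30,-40,-110],"angular":[0.13,-0.03,-0.11]},{"jaw":-1,"xyz":[-70,-80,-110],"angular":[0.26,-0.06,-0.22]},{"jaw":-1,"xyz":[-100,-120,-105],"angular":[0.39,-0.085,-0.32]},{"jaw":-1,"xyz":[-120,-150,-100],"angular":[0.516,-0.111,-0.424]},{"jaw":-1,"xyz":[-120,-150,-100],"angular":[0.516,-0.111,-0.424]},{"jaw":-1,"xyz":[-120,-150,-100],"angular":[0.516,-0.111,-0.424]},{"jaw":-1,"xyz":[-120,-150,-100],"angular":[0.516,-0.111,-0.424]}]'; cat > in.py <<'E'
from h import *
Bs,T=slot(); p0,Rt=tool(); s=ctrl.read_state(); print(p0.round(1),"slot-frame tcp",(Bs.T@(p0-SLOT)).round(1),"force slot",(Bs.T@np.array(s["force"])).round(1),"width",s["width"],"ang err",R.from_matrix(Rt.T@T).as_rotvec().round(3))
E
python3 in.py; python3 - <<'E'
from h import *
p,P=cloud("wrist","pics/w3.png"); np.save("w3.npy",P)
E
```

```text
clock: 6.05
eef_pos: [505.6, -48.3, 164.3]
tool_rot: [-2.62, -0.001, -3.057]
force: [0.3, -0.9, -0.9]
width: 10.9
gripper_force: 58.8
[505.6 -48.3 164.3] slot-frame tcp [  0.3 -10.9  94.7] force slot [ 0.4  0.2 -1.2] width 10.850459910365151 ang err [ 0.002 -0.001  0.   ]
```

View pics/w3.png

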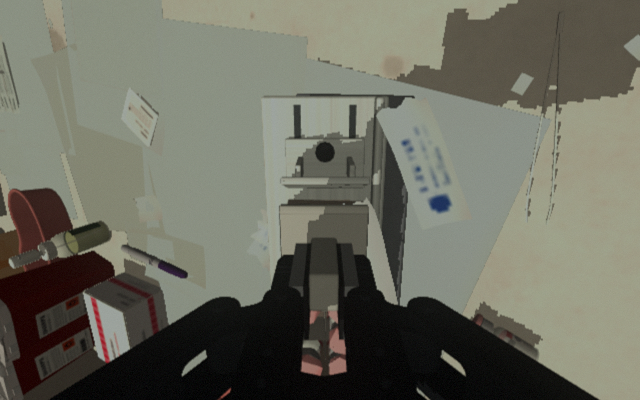

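```bash
python3 -m creep '[{"jaw":-1,"xyz":[-0.3,0,15],"angular":[0,0,0]},{"jaw":-1,"xyz":[-0.3,0,27],"angular":[0,0,0]},{"jaw":-1,"xyz":[-0.3,0,34],"angular":[0,0,0]},{"jaw":-1,"xyz":[-0.3,0,38],"angular":[0,0,0]},{"jaw":-1,"xyz":[-0.3,0,38],"angular":[0,0,0]}]'; python3 in.py
```

```text
clock: 6.72
eef_pos: [507.0, -68.1, 130.7]
tool_rot: [-2.617, -0.003, -3.056]
force: [1.3, 0.2, -1.1]
width: 10.7
gripper_force: 58.9
[507.  -68.1 130.7] slot-frame tcp [  0.6 -11.1  55.7] force slot [-0.6  1.3 -0.9] width 10.687218634295798 ang err [-0.001 -0.003  0.002]
```

```bash
python3 -m creep '[{"jaw":-1,"xyz":[-1,0,2],"angular":[0,0,0]},{"jaw":-1,"xyz":[-1.5,0,4],"angular":[0,0,0]},{"jaw":-1,"xyz":[-1.5,0,4],"angular":[0,0,0]}]'; python3 in.py;  python3 -m creep '[{"jaw":-1,"xyz":[-0.5,0,0],"angular":[0,0,0]},{"jaw":-1,"xyz":[-1,0,0],"angular":[0,0,0]},{"jaw":-1,"xyz":[-1,0,0],"angular":[0,0,0]}]'; python3 in.py
```

```text
clock: 7.1
eef_pos: [508.8, -69.9, 127.3]
tool_rot: [-2.617, -0.003, -3.056]
force: [0.8, 0.7, -0.3]
width: 11.0
gripper_force: 58.9
[508.8 -69.9 127.3] slot-frame tcp [ 0.7 -9.5 51.8] force slot [-0.6  0.8  0.1] width 11.009273212293136 ang err [-0.001 -0.002  0.002]
clock: 7.48
eef_pos: [509.8, -69.7, 127.4]
tool_rot: [-2.617, -0.003, -3.056]
force: [0.2, -0.2, -0.4]
width: 11.1
gripper_force: 58.9
[509.8 -69.7 127.4] slot-frame tcp [ 0.7 -8.5 51.9] force slot [-0.   0.2 -0.4] width 11.131916217564193 ang err [-0.001 -0.002  0.002]
```

```bash
python3 -m creep '[{"jaw":-1,"xyz":[-0.5,0,0],"angular":[0,0,0]},{"jaw":-1,"xyz":[-1,0,0],"angular":[0,0,0]},{"jaw":-1,"xyz":[-1,0,0],"angular":[0,0,0]}]'; python3 in.py;  python3 -m creep '[{"jaw":-1,"xyz":[-0.5,0,0],"angular":[0,0,0]},{"jaw":-1,"xyz":[-1,0,0],"angular":[0,0,0]},{"jaw":-1,"xyz":[-1,0,0],"angular":[0,0,0]}]'; python3 in.py
```

```text
clock: 7.85
eef_pos: [510.1, -69.8, 127.2]
tool_rot: [-2.617, -0.004, -3.057]
force: [-1.8, 1.1, 0.4]
width: 11.0
gripper_force: 59.0
[510.1 -69.8 127.2] slot-frame tcp [ 0.7 -8.1 51.7] force slot [-0.8 -1.7  1. ] width 11.028585333215245 ang err [-0.001 -0.003  0.002]
clock: 8.22
eef_pos: [510.4, -69.9, 127.2]
tool_rot: [-2.617, -0.005, -3.057]
force: [-4.2, 2.0, 1.0]
width: 10.8
gripper_force: 59.3
[510.4 -69.9 127.2] slot-frame tcp [ 0.7 -7.9 51.6] force slot [-1.5 -4.   2.1] width 10.82038206429456 ang err [-0.001 -0.005  0.002]
```

```bash
python3 -m creep '[{"jaw":-1,"xyz":[0.7,0,1.5],"angular":[0,0,0]},{"jaw":-1,"xyz":[0.7,0,3],"angular":[0,0,0]},{"jaw":-1,"xyz":[0.7,0,3],"angular":[0,0,0]}]'; python3 in.py;  python3 -m creep '[{"jaw":-1,"xyz":[0,0,1],"angular":[0,0,0]},{"jaw":-1,"xyz":[0,0,2],"angular":[0,0,0]},{"jaw":-1,"xyz":[0,0,2],"angular":[0,0,0]}]'; python3 in.py;python3 -m creep '[{"jaw":-1,"xyz":[0,0,1],"angular":[0,0,0]},{"jaw":-1,"xyz":[0,0,2],"angular":[0,0,0]},{"jaw":-1,"xyz":[0,0,2],"angular":[0,0,0]}]'; python3 in.py
```

```text
clock: 8.6
eef_pos: [510.5, -71.6, 124.5]
tool_rot: [-2.617, -0.004, -3.057]
force: [-4.3, 0.7, 0.2]
width: 11.0
gripper_force: 59.1
[510.5 -71.6 124.5] slot-frame tcp [ 0.9 -8.  48.5] force slot [-0.8 -4.2  0.7] width 10.966910210071172 ang err [-0.001 -0.004  0.002]
clock: 8.98
eef_pos: [510.6, -72.2, 123.4]
tool_rot: [-2.617, -0.004, -3.057]
force: [-6.8, 2.0, 6.7]
width: 11.1
gripper_force: 60.2
[510.6 -72.2 123.4] slot-frame tcp [ 0.8 -7.9 47.2] force slot [ 1.2 -6.6  7.1] width 11.063460445777176 ang err [-0.001 -0.004  0.002]
clock: 9.35
eef_pos: [510.7, -72.2, 123.2]
tool_rot: [-2.617, -0.003, -3.056]
force: [-11.7, 11.5, 24.8]
width: 10.7
gripper_force: 63.2
[510.7 -72.2 123.2] slot-frame tcp [ 0.8 -7.8 47. ] force slot [  1.7 -10.7  27.7] width 10.69872829106758 ang err [-0.001 -0.003  0.002]
```

```bash
python3 -m creep '[{"jaw":-1,"xyz":[0.7,0,1],"angular":[0,0,0]},{"jaw":-1,"xyz":[1,0,1],"angular":[0,0,0]},{"jaw":-1,"xyz":[1,0,1],"angular":[0,0,0]},{"jaw":-1,"xyz":[1,0,1],"angular":[0,0,0]}]'; python3 in.py
```

```text
clock: 9.85
eef_pos: [510.6, -72.3, 123.1]
tool_rot: [-2.617, -0.001, -3.055]
force: [-12.4, 15.3, 33.7]
width: 10.5
gripper_force: 64.3
[510.6 -72.3 123.1] slot-frame tcp [ 0.8 -7.9 46.9] force slot [  2.7 -11.1  37.4] width 10.487215671243437 ang err [-0.001 -0.001  0.002]
```

```bash
cat > rim.py <<'E'
from h import *
import sys
p,P=cloud("wrist",f"pics/{sys.argv[1]}.png"); Bs,T=slot(); Q=(P-SLOT)@Bs; np.save("q.npy",Q)
x,y,z=Q[...,0],Q[...,1],Q[...,2]
for X in(-17,-14,14,17):
    m=(abs(x-X)<1.6)&(y>-45)&(y<25)&(z<40)&(z>-45)
    o=np.argsort(y[m]); print(X,[(int(a),int(b)) for a,b in zip(y[m][o].round(),z[m][o].round())][::max(1,m.sum()//40)])
E
python3 rim.py w4
```

```text
-17 [(-45, -36), (-43, -37), (-41, -37), (-39, -36), (-37, -36), (-35, -8), (-35, -17), (-35, -34), (-35, -12), (-35, -7), (-34, -35), (-33, -8), (-32, -9), (-32, 20), (-32, -26), (-31, 25), (-30, -8), (-30, 24), (-29, 25), (-29, 25), (-28, -8), (-28, -9), (-27, -30), (-27, -8), (-27, -9), (-26, 23), (-26, 20), (-25, -1), (-24, -36), (-23, 23), (-22, 23), (-21, 24), (-20, 23), (-19, 24), (-17, 23), (-16, 23), (-15, 39), (-14, 19), (-12, 23), (-11, 24), (-9, 24)]
-14 [(-45, -36), (-43, -36), (-41, -36), (-39, -37), (-37, -36), (-35, -37), (-33, -17), (-32, 23), (-32, -36), (-31, 19), (-31, -38), (-30, 24), (-30, 25), (-29, -18), (-29, -37), (-28, -37), (-27, -36), (-27, -37), (-27, -1), (-26, -1), (-26, 24), (-25, -37), (-25, 24), (-24, 23), (-23, -37), (-23, -37), (-22, 25), (-21, 23), (-20, -36), (-20, 24), (-19, -37), (-18, -37), (-17, 23), (-16, 23), (-15, 24), (-15, 40), (-14, 37), (-13, 24), (-12, 24), (-11, 24), (-9, 23)]
14 [(-45, -36), (-43, -37), (-42, -36), (-40, -37), (-39, -36), (-37, -36), (-35, -37), (-34, -37), (-32, 21), (-32, -36), (-32, -37), (-31, 24), (-31, 25), (-30, 24), (-29, -36), (-29, 25), (-28, -1), (-28, -3), (-27, 24), (-27, -36), (-26, -2), (-26, -1), (-26, 24), (-25, -2), (-25, 24), (-24, 23), (-23, 24), (-22, 25), (-22, 23), (-21, -36), (-21, 23), (-20, 24), (-19, 24), (-19, 36), (-18, 23), (-18, -38), (-17, 23), (-16, -41), (-15, 23), (-15, 23), (-14, 24)]
17 [(-45, -36), (-43, -36), (-41, -37), (-39, -37), (-37, -36), (-35, -26), (-35, -13), (-35, -10), (-34, -38), (-33, -8), (-32, -35), (-32, 20), (-31, -28), (-31, 24), (-30, -8), (-30, -37), (-29, 25), (-29, 24), (-28, 24), (-27, -9), (-27, -3), (-27, -1), (-26, 24), (-26, 24), (-25, 24), (-24, 24), (-23, 24), (-22, 24), (-21, 24), (-20, 24), (-19, 24), (-18, 24), (-17, 25), (-16, 23), (-15, 37), (-15, 38), (-14, 35), (-13, 24), (-12, 25), (-10, 24), (-9, 23)]
```

View pics/w4.png

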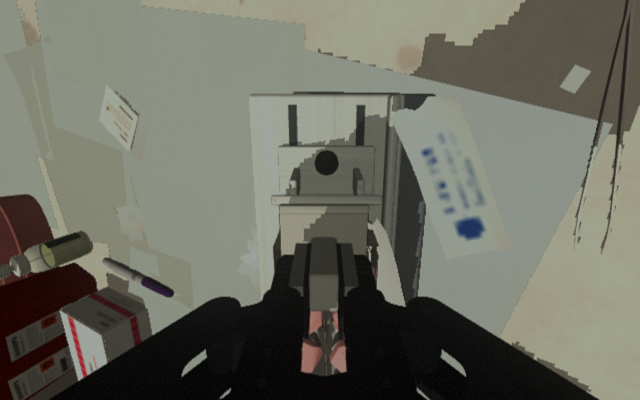

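Wedge b jams with its band about 8–10 mm above the rim, at the very limit. By feel G ≈ 23.5 mm, so wedge_a should sit at about −4 mm. I'll withdraw b, stand it back on the table, and use a.

```bash
python3 -m creep '[{"jaw":-1,"xyz":[0.8,0,-5],"angular":[0,0,0]},{"jaw":-1,"xyz":[1.5,0,-12],"angular":[0,0,0]},{"jaw":-1,"xyz":[2.5,0,-25],"angular":[0,0,0]},{"jaw":-1,"xyz":[2.5,0,-55],"angular":[0,0,0]},{"jaw":-1,"xyz":[2.5,0,-70],"angular":[0,0,0]},{"jaw":-1,"xyz":[2.5,0,-70],"angular":[0,0,0]}]'; python3 in.py; python3 -c "
from h import *
rel([444,133,80],down(-.351))"
```

```text
clock: 10.65
eef_pos: [506.6, -37.7, 182.1]
tool_rot: [-2.619, 0.001, -3.054]
force: [-0.3, 0.1, -0.3]
width: 11.3
gripper_force: 59.9
[506.6 -37.7 182.1] slot-frame tcp [ 1.000e-01 -8.900e+00  1.154e+02] force slot [-0.3 -0.3 -0.2] width 11.281764623930785 ang err [0.001 0.002 0.001]
xyz [47.6, 203.0, 0.8] ang [-0.514, 0.115, 0.428]
```

```bash
python3 -m creep '[{"jaw":-1,"xyz":[12,45,-30],"angular":[-0.12,0.03,0.1]},{"jaw":-1,"xyz":[24,90,-42],"angular":[-0.25,0.06,0.21]},{"jaw":-1,"xyz":[36,135,-42],"angular":[-0.38,0.085,0.32]},{"jaw":-1,"xyz":[47.6,178,-42],"angular":[-0.514,0.115,0.428]},{"jaw":-1,"xyz":[47.6,178,-42],"angular":[-0.514,0.115,0.428]},{"jaw":-1,"xyz":[47.6,178,-42],"angular":[-0.514,0.115,0.428]},{"jaw":-1,"xyz":[47.6,203,0],"angular":[-0.514,0.115,0.428]},{"jaw":-1,"xyz":[47.6,203,0],"angular":[-0.514,0.115,0.428]},{"jaw":-1,"xyz":[47.6,203,0],"angular":[-0.514,0.115,0.428]},{"jaw":-1,"xyz":[47.6,203,0],"angular":[-0.514,0.115,0.428]}]'; python3 -c "
from h import *
rel([444,133,66],down(-.351))"
```

```text
clock: 11.9
eef_pos: [443.6, 132.3, 81.1]
tool_rot: [-3.14, 0.0, 2.789]
force: [-0.4, -0.4, -0.4]
width: 11.5
gripper_force: 59.8
xyz [-0.1, 0.9, 15.1] ang [-0.001, 0.0, -0.002]
```

```bash
python3 -m creep '[{"jaw":-1,"xyz":[0,0,10],"angular":[0,0,0]},{"jaw":-1,"xyz":[0,0,13],"angular":[0,0,0]},{"jaw":-1,"xyz":[0,0,15],"angular":[0,0,0]},{"jaw":-1,"xyz":[0,0,16],"angular":[0,0,0]},{"jaw":-1,"xyz":[0,0,16],"angular":[0,0,0]}]'
```

```text
clock: 12.52
eef_pos: [442.2, 131.8, 65.2]
tool_rot: [-3.139, -0.002, 2.789]
force: [-3.3, -1.1, 23.3]
width: 11.0
gripper_force: 63.4
```

```bash
python3 -m creep '[{"jaw":-1,"xyz":[0,0,-0.8],"angular":[0,0,0]},{"jaw":0.2,"xyz":[0,0,-0.8],"angular":[0,0,0]},{"jaw":0.2,"xyz":[0,0,-0.8],"angular":[0,0,0]},{"jaw":0.2,"xyz":[0,0,-0.8],"angular":[0,0,0]},{"jaw":0.2,"xyz":[0,0,-0.8],"angular":[0,0,0]},{"jaw":0.2,"xyz":[0,0,-60],"angular":[0,0,0]},{"jaw":0.2,"xyz":[0,0,-125],"angular":[0,0,0]},{"jaw":0.2,"xyz":[0,0,-125],"angular":[0,0,0]},{"jaw":0.2,"xyz":[0,0,-125],"angular":[0,0,0]}]'; python3 wl.py w5 443 132;python3 -c "
from h import *
rel([613,160,190],down(-.14))"
```

```text
clock: 13.65
eef_pos: [442.5, 132.1, 188.6]
tool_rot: [-3.139, -0.002, 2.789]
force: [0.9, 1.1, -0.4]
width: 50.9
gripper_force: 0.0
[441.9 132.  187.8]
fin 423 [440.6 132.1] [11.7 16.2] 69.3 z 75.9 mean [439.5 132.6  75.1]
body 1724 [434.7 134.4] [41.1 31.9] 69.5 z 42.3 mean [432.6 135.2  42.2]
xyz [-150.8, 85.4, -3.1] ang [-0.004, -0.004, -0.213]
```

```bash
python3 -m creep '[{"jaw":0.2,"xyz":[-60,34,-2],"angular":[0,0,-0.1]},{"jaw":0.2,"xyz":[-120,68,-3],"angular":[0,0,-0.213]},{"jaw":0.2,"xyz":[-151,85,-3],"angular":[-0.004,-0.004,-0.213]},{"jaw":0.2,"xyz":[-151,85,-3],"angular":[-0.004,-0.004,-0.213]},{"jaw":0.2,"xyz":[-151,85,-3],"angular":[-0.004,-0.004,-0.213]},{"jaw":0.2,"xyz":[-151,85,-3],"angular":[-0.004,-0.004,-0.213]}]'; python3 wl.py w6 613 160
```

```text
clock: 14.45
eef_pos: [612.0, 159.7, 190.1]
tool_rot: [3.142, -0.001, 3.002]
force: [1.0, 0.3, 0.4]
width: 51.3
gripper_force: 0.0
[612.4 159.7 190.5]
fin 409 [615.7 162.7] [11.5 16.2] 79.2 z 76.0 mean [614.4 162.9  75. ]
body 1348 [611.6 163.5] [40.9 27. ] 81.2 z 42.3 mean [609.9 163.6  42.2]
```

```bash
python3 -c "
from h import *
rel([615.7,162.5,64],down(-.16))"
```

```text
xyz [-2.9, 3.1, 126.5] ang [0.0, -0.0, 0.021]
```

```bash
python3 -m creep '[{"jaw":0.2,"xyz":[-3,3,60],"angular":[0,0,-0.02]},{"jaw":0.2,"xyz":[-3,3,115],"angular":[0,0,-0.02]},{"jaw":0.2,"xyz":[-3,3,126.5],"angular":[0,0,-0.02]},{"jaw":0.2,"xyz":[-3,3,126.5],"angular":[0,0,-0.02]},{"jaw":-1,"xyz":[-3,3,126.5],"angular":[0,0,-0.02]},{"jaw":-1,"xyz":[-3,3,126.5],"angular":[0,0,-0.02]},{"jaw":-1,"xyz":[-3,3,126.5],"angular":[0,0,-0.02]},{"jaw":-1,"xyz":[-3,3,126.5],"angular":[0,0,-0.02]},{"jaw":-1,"xyz":[-3,3,126.5],"angular":[0,0,-0.02]}]';  python3 -c "
from h import *
Bs,T=slot(); rel(SLOT+Bs@[0,-11,95],T)"
```

```text
clock: 15.62
eef_pos: [618.7, 162.9, 66.5]
tool_rot: [3.139, 0.005, 3.022]
force: [-0.9, 0.2, 8.1]
width: 10.8
gripper_force: 59.2
xyz [86.8, -222.6, -98.8] ang [0.524, -0.049, -0.201]
```

```bash
python3 -m creep '[{"jaw":-1,"xyz":[0,0,-60],"angular":[0,0,0]},{"jaw":-1,"xyz":[30,-30,-105],"angular":[0.13,-0.01,-0.05]},{"jaw":-1,"xyz":[80,-65,-110],"angular":[0.26,-0.02,-0.1]},{"jaw":-1,"xyz":[90,-120,-110],"angular":[0.39,-0.035,-0.15]},{"jaw":-1,"xyz":[90,-170,-110],"angular":[0.524,-0.049,-0.201]},{"jaw":-1,"xyz":[86.8,-222.6,-103],"angular":[0.524,-0.049,-0.201]},{"jaw":-1,"xyz":[86.8,-222.6,-103],"angular":[0.524,-0.049,-0.201]},{"jaw":-1,"xyz":[86.8,-222.6,-103],"angular":[0.524,-0.049,-0.201]},{"jaw":-1,"xyz":[86.8,-222.6,-103],"angular":[0.524,-0.049,-0.201]}]'; python3 in.py; python3 rim.py w7 >/dev/null; python3 - <<'E'
import numpy as np
Q=np.load("q.npy").reshape(-1,3)
from h import *
m=(abs(Q[:,0])<26)&(Q[:,1]>-45)&(Q[:,1]<0)&(Q[:,2]>60)&(Q[:,2]<85)
q=Q[m]; print(m.sum()); print(np.percentile(q,[2,50,98],axis=0).round(1))
E
```

```text
clock: 16.75
eef_pos: [505.2, -46.9, 167.2]
tool_rot: [-2.618, -0.002, -3.055]
force: [-0.8, 0.4, -0.6]
width: 10.8
gripper_force: 58.8
[505.2 -46.9 167.2] slot-frame tcp [  0.5 -11.1  97.9] force slot [-0.7 -0.8 -0.3] width 10.75272939481214 ang err [ 0.    -0.001  0.002]
3236
[[-17.8 -32.   70.1]
 [  1.9 -23.9  73.5]
 [ 21.  -11.8  83.3]]
```

```bash
python3 -m creep '[{"jaw":-1,"xyz":[-2,0,18],"angular":[0,0,0]},{"jaw":-1,"xyz":[-2,0,33],"angular":[0,0,0]},{"jaw":-1,"xyz":[-2,0,42],"angular":[0,0,0]},{"jaw":-1,"xyz":[-2.3,0,48],"angular":[0,0,0]},{"jaw":-1,"xyz":[-2.5,0,48],"angular":[0,0,0]}]'; python3 in.py;  python3 -m creep '[{"jaw":-1,"xyz":[-1,0,0],"angular":[0,0,0]},{"jaw":-1,"xyz":[-2,0,0],"angular":[0,0,0]},{"jaw":-1,"xyz":[-2,0,0],"angular":[0,0,0]}]'; python3 in.py
```

```text
clock: 17.42
eef_pos: [508.8, -71.9, 125.3]
tool_rot: [-2.617, -0.004, -3.057]
force: [1.4, -0.1, -0.4]
width: 11.1
gripper_force: 58.8
[508.8 -71.9 125.3] slot-frame tcp [ 1.5 -9.6 49.1] force slot [-0.   1.4 -0.4] width 11.102156660880736 ang err [-0.001 -0.003  0.002]
clock: 17.8
eef_pos: [511.1, -71.7, 125.7]
tool_rot: [-2.617, -0.003, -3.057]
force: [-0.0, 0.5, -0.1]
width: 10.9
gripper_force: 58.8
[511.1 -71.7 125.7] slot-frame tcp [ 1.6 -7.4 49.4] force slot [-0.4  0.   0.2] width 10.890938678481469 ang err [-0.001 -0.002  0.001]
```

```bash
python3 -m creep '[{"jaw":-1,"xyz":[-1,0,2],"angular":[0,0,0]},{"jaw":-1,"xyz":[-1.7,0,4],"angular":[0,0,0]},{"jaw":-1,"xyz":[-1.7,0,6],"angular":[0,0,0]},{"jaw":-1,"xyz":[-1.7,0,6],"angular":[0,0,0]}]'; python3 in.py;  python3 -m creep '[{"jaw":-1,"xyz":[-0.5,0,2],"angular":[0,0,0]},{"jaw":-1,"xyz":[-1,0,3],"angular":[0,0,0]},{"jaw":-1,"xyz":[-1,0,3],"angular":[0,0,0]}]'; python3 in.py
```

```text
clock: 18.3
eef_pos: [512.3, -75.0, 120.0]
tool_rot: [-2.617, -0.004, -3.058]
force: [-0.7, -0.3, -0.8]
width: 11.0
gripper_force: 58.9
[512.3 -75.  120. ] slot-frame tcp [ 1.7 -6.5 42.8] force slot [-0.1 -0.7 -0.8] width 10.972574685825968 ang err [-0.001 -0.004  0.001]
clock: 18.68
eef_pos: [512.6, -76.6, 117.5]
tool_rot: [-2.616, -0.005, -3.058]
force: [-4.8, 0.4, -0.1]
width: 11.0
gripper_force: 59.1
[512.6 -76.6 117.5] slot-frame tcp [ 1.8 -6.3 39.8] force slot [-0.7 -4.8  0.3] width 10.972326720307217 ang err [-0.002 -0.005  0.001]
```

Carton contact felt at tcp y ≈ −6.3. Now pressing down.

```bash
python3 -m creep '[{"jaw":-1,"xyz":[0.4,0,2],"angular":[0,0,0]},{"jaw":-1,"xyz":[0.4,0,3],"angular":[0,0,0]},{"jaw":-1,"xyz":[0.4,0,3],"angular":[0,0,0]}]'; python3 in.py;  python3 -m creep '[{"jaw":-1,"xyz":[0,0,1.5],"angular":[0,0,0]},{"jaw":-1,"xyz":[0,0,2],"angular":[0,0,0]},{"jaw":-1,"xyz":[0,0,2],"angular":[0,0,0]}]'; python3 in.py;  python3 -m creep '[{"jaw":-1,"xyz":[0,0,1],"angular":[0,0,0]},{"jaw":-1,"xyz":[0,0,1.5],"angular":[0,0,0]},{"jaw":-1,"xyz":[0,0,1.5],"angular":[0,0,0]}]'; python3 in.py
```

```text
clock: 19.05
eef_pos: [512.6, -78.0, 115.0]
tool_rot: [-2.616, -0.005, -3.058]
force: [-4.9, 0.1, 1.0]
width: 10.7
gripper_force: 59.2
[512.6 -78.  115. ] slot-frame tcp [ 1.8 -6.4 36.9] force slot [ 0.1 -4.8  1.1] width 10.745958856780469 ang err [-0.002 -0.005  0.001]
clock: 19.42
eef_pos: [512.6, -78.9, 113.4]
tool_rot: [-2.616, -0.005, -3.058]
force: [-5.6, 0.7, 3.3]
width: 11.0
gripper_force: 59.6
[512.6 -78.9 113.4] slot-frame tcp [ 1.8 -6.5 35.1] force slot [ 0.6 -5.5  3.5] width 11.00648082087812 ang err [-0.002 -0.005  0.001]
clock: 19.8
eef_pos: [512.6, -79.0, 113.1]
tool_rot: [-2.616, -0.004, -3.058]
force: [-8.6, 6.9, 16.3]
width: 10.6
gripper_force: 61.6
[512.6 -79.  113.1] slot-frame tcp [ 1.8 -6.5 34.8] force slot [ 1.5 -8.  18. ] width 10.56936607894612 ang err [-0.002 -0.004  0.001]
```

```bash
python3 -m creep '[{"jaw":-1,"xyz":[0.4,0,1],"angular":[0,0,0]},{"jaw":-1,"xyz":[0.5,0,1.3],"angular":[0,0,0]},{"jaw":-1,"xyz":[0.5,0,1.3],"angular":[0,0,0]},{"jaw":-1,"xyz":[0.5,0,1.3],"angular":[0,0,0]},{"jaw":-1,"xyz":[0.5,0,1.3],"angular":[0,0,0]}]'; python3 in.py; python3 rim.py w8 | cut -c1-600
```

```text
clock: 20.42
eef_pos: [512.6, -79.1, 112.9]
tool_rot: [-2.616, -0.003, -3.057]
force: [-11.3, 12.8, 26.5]
width: 10.7
gripper_force: 63.2
[512.6 -79.1 112.9] slot-frame tcp [ 1.7 -6.5 34.6] force slot [  1.4 -10.2  29.8] width 10.749643699641382 ang err [-0.002 -0.003  0.001]
-17 [(-45, -36), (-43, -36), (-41, -36), (-40, -35), (-38, -37), (-37, -36), (-35, -32), (-35, -23), (-35, -11), (-35, -29), (-35, -26), (-35, -28), (-34, -26), (-34, -9), (-33, -10), (-32, -9), (-31, -10), (-31, -12), (-30, -23), (-29, -8), (-28, -2), (-28, -8), (-28, -2), (-27, -23), (-27, 8), (-27, -28), (-26, -16), (-26, -28), (-25, -33), (-25, -15), (-23, -27), (-22, 10), (-20, 11), (-19, -36), (-17, 10), (-15, 11), (-14, 10), (-13, 39), (-13, 34), (-11, 10), (-9, 10), (-6, 10)]
-14 [(-45, -36), (-43, -36), (-41, -37), (-39, -36), (-37, -36), (-35, -37), (-34, -37), (-32, -22), (-31, -35), (-29, -28), (-28, -3), (-28, -2), (-27, 11), (-27, -1), (-27, -1), (-26, -16), (-26, -15), (-25, 12), (-25, -20), (-24, 11), (-23, -36), (-22, 11), (-21, -36), (-21, -36), (-20, -37), (-19, -36), (-18, 10), (-17, 10), (-1
[... 384 characters left out ...]
-23, 11), (-23, -38), (-22, -36), (-21, 10), (-21, -37), (-20, -37), (-19, 10), (-18, 10), (-18, 38), (-18, 39), (-17, 31), (-17, 30), (-17, 32), (-17, 39), (-17, 28), (-17, 37), (-17, 32), (-16, -41), (-15, 9), (-14, 10), (-12, 10)]
17 [(-45, -36), (-43, -37), (-41, -36), (-39, -37), (-37, -37), (-35, -28), (-35, -34), (-35, -22), (-34, -37), (-33, -21), (-32, -8), (-31, -9), (-29, -10), (-28, -37), (-28, -9), (-27, 8), (-27, -37), (-27, -34), (-26, 12), (-26, 0), (-25, 0), (-24, 11), (-23, 10), (-22, 10), (-21, 11), (-20, -37), (-19, 11), (-17, 10), (-16, -40), (-15, 10), (-14, 31), (-14, 36), (-13, 30), (-13, 10), (-13, 24), (-13, 37), (-13, 38), (-13, 37), (-12, 10), (-10, 10), (-8, 11)]
```

```bash
python3 -m creep '[{"jaw":-1,"xyz":[0.5,0,-1.5],"angular":[0,0,0]},{"jaw":-1,"xyz":[0.5,0,-1.5],"angular":[0,0,0]},{"jaw":0,"xyz":[0.5,0,-1.5],"angular":[0,0,0]},{"jaw":0,"xyz":[0.5,0,-1.5],"angular":[0,0,0]},{"jaw":0,"xyz":[0.5,0,-1.5],"angular":[0,0,0]},{"jaw":0,"xyz":[0.5,0,-1.5],"angular":[0,0,0]},{"jaw":0,"xyz":[0.5,0,-40],"angular":[0,0,0]},{"jaw":0,"xyz":[0.5,0,-80],"angular":[0,0,0]},{"jaw":0,"xyz":[0.5,0,-80],"angular":[0,0,0]},{"jaw":0,"xyz":[0.5,0,-80],"angular":[0,0,0]}]'; python3 in.py; python3 - <<'E'
from h import *
p,P=cloud("wrist","pics/w9.png"); Bs,T=slot(); Q=(P-SLOT)@Bs; q=Q.reshape(-1,3)
b=q[(abs(q[:,0])<25)&(q[:,1]>-32)&(q[:,1]<3)&(abs(q[:,2]-10)<4)]
A=np.c_[b[:,:2],np.ones(len(b))]; c=np.linalg.lstsq(A,b[:,2],rcond=None)[0]; print("top plane",c.round(3),len(b),cv2.minAreaRect(b[:,:2].astype(np.float32)))
f=q[(abs(q[:,0])<25)&(abs(q[:,1]+9)<15)&(q[:,2]>38)&(q[:,2]<52)]; print("fin",cv2.minAreaRect(f[:,:2].astype(np.float32)),np.median(f,0))
s=q[(abs(q[:,0])<28)&(q[:,1]>-31)&(q[:,1]<-25)&(q[:,2]>-6)&(q[:,2]<3)]; print("fence top",np.percentile(s[:,2],[25,50,75,90]),len(s))
s=q[(abs(q[:,0])<28)&(q[:,1]>0)&(q[:,1]<4)&(q[:,2]>-6)&(q[:,2]<6)]; print("carton rim",np.percentile(s[:,2],[50,75,90]),len(s))
cv2.imwrite("pics/w9c.png",cv2.resize(p[130:330,180:460,::-1],None,fx=2.8,fy=2.8))
E
```

```text
clock: 21.72
eef_pos: [509.3, -40.6, 179.9]
tool_rot: [-2.617, -0.004, -3.057]
force: [0.7, -0.4, -0.3]
width: 42.5
gripper_force: 0.0
[509.3 -40.6 179.9] slot-frame tcp [  1.8  -6.5 111.9] force slot [ 0.2  0.6 -0.5] width 42.52274257600119 ang err [-0.001 -0.003  0.001]
top plane [-0.    -0.017  9.632] 1933 ((2.7840938568115234, -12.327649116516113), (30.620145797729492, 41.13007354736328), 89.96063995361328)
fin ((2.7765092849731445, -10.065778732299805), (11.914811134338379, 16.334341049194336), 0.40721821784973145) [  2.74850455 -11.08073335  43.67452667]
fence top [-2.49451856 -1.84328256 -1.23651942 -0.83463226] 424
carton rim [2.38761148 4.73055575 5.61772045] 109
```

View pics/w9c.png

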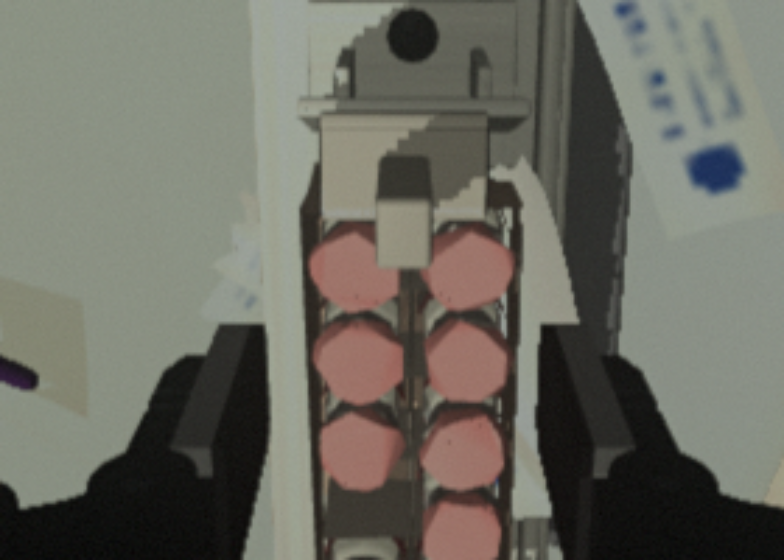

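The wedge (crop around (405,160)) sits square between fence and carton, still jammed after release. Quick check of the others, then hand in.

```bash
python3 - <<'E'
from h import *
p,P=cloud("top"); ok=[]
for r in silhouettes("top","wedge_a"):
    q=P[r["pixels"]]; f=q[q[:,2]>62]
    if len(f): print(np.round(r["xy"]),np.median(f,0).round())
    if len(f): ok.append(np.median(f,0))
near=lambda x,y:any(np.hypot(k[0]-x,k[1]-y)<12 and abs(k[2]-74)<5 for k in ok)
print(near(528,150),near(441,133))
if near(528,150) and near(441,133): print(ctrl.finish_job())
E
```

```text
[406. 233.] [505. -99.  96.]
[248. 156.] [698. 253.  75.]
False False
```

```bash
python3 - <<'E'
from h import *
p,P=cloud("top"); ok=1
for x,y in((528,150),(441,133)):
    m=np.hypot(P[...,0]-x,P[...,1]-y)<15; f=P[m&(P[...,2]>62)]; print(len(f),np.median(f,0) if len(f) else "")
    ok&=len(f)>20 and abs(np.median(f[:,2])-74)<4
if ok: print(ctrl.finish_job())
E
```

```text
58 [522.32191993 145.63112614 492.34311988]
448 [440.41858052 132.20014343 636.64339272]
```

```bash
python3 - <<'E'
from h import *
p,P=cloud("scene"); ok=1
for x,y in((527,147),(441,130)):
    m=np.hypot(P[...,0]-x,P[...,1]-y)<15; f=P[m&(P[...,2]>58)&(P[...,2]<90)]; print(len(f),np.median(f,0) if len(f) else "", (m&(P[...,2]>90)).sum())
    ok&=len(f)>15 and abs(np.median(f[:,2])-71)<5
if ok: print(ctrl.finish_job())
E
```

```text
71 [527.41249288 147.24933445  69.6809978 ] 0
71 [440.08358478 126.60842607  69.58554502] 85
the job is handed in; nothing more can be done
None
```

I handed the job in with wedge_a jammed in the gap: square to the bed, upright face on the carton, pressed to about 30 N, its band middle about 2–5 mm below rim level. Wedge_b and wedge_c stand upright on the table. The bottle, vial and tweezers were kept clear throughout, though I did not re-measure their positions at the end, and no verdict was returned.

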